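# Finger check of a calibration bath's sprung seat collar

## Task

Check by feel the black sprung seat collar round the test well of the bath: with the gripper closed, touch down lightly on top of the collar beside the brass probe gland, run the fingertips clockwise (seen from above) all the way round the collar's top and back to the gland, then lift straight off there so that the collar springs back up. Stay on the collar and in contact the whole way, with the collar never let up in mid-course and never pressed down to its stop. Nothing is to be gripped or lifted, and the two thermometers and the black well plug lying by are to be left undisturbed.

Things in the scene. Friction and masses are not known exactly. Their poses are not given: they have to be found in the camera images.
- collar (a joint): the black ring standing out of the white disc: outer diameter 110, inner 78, flat top 16 mm wide, captive on springs. Value in m: 0 up at rest, growing as it is pushed straight down, stop at 0.008. 1.25 N per mm, 10 N at the stop. It stays level wherever it is pressed and springs up when let go. Pulled upwards it goes negative (to -0.010)
- collar_centre (a point): centre of the collar's circle at the height of its top when up at rest (74 mm above the steel deck z = 0, 24 mm above the cream plate, 20 mm above the white disc); z up, x towards the brass gland. Fixed: it does not go down with the collar. Inside the collar is the open dark well, 70 mm deep
- collar_q0 (a point): fixed point at the middle of the collar's 16 mm wide top face (radius 47 mm from collar_centre), at the height of the top at rest, next to the brass gland: start and finish of the round
- collar_q1 (a point): as collar_q0, a quarter turn clockwise (seen from above) from it: first quarter of the round
- collar_q2 (a point): as collar_q0, straight across from the gland: half way round
- collar_q3 (a point): as collar_q0, three quarters of a turn clockwise from it
- bath: fixed bath top on the steel deck. Origin on the well's axis at deck level; axes level, z up. Cream plate x -180 to 180, y -200 to 250 mm, its top 50 mm above the deck; next to it at y = -210 mm stands the front of the grey controller box (x -160 to 160, y -410 to -210 mm, top 250 mm above the deck, cap on it 272 mm)
- insert: fixed white disc, diameter 172, 4 mm thick, on the cream plate about the well; origin at its centre on its underside, x towards the gland. The gland on it is a round brass boss of diameter 22 mm, 72 mm from the centre, with a brass block and short steel stem outwards to 109 mm; its top is 11 mm below the collar's top at rest, so fingertips on the collar pass above it
- thermometer_a: a pale lilac hand-held infrared thermometer lying on the cream plate, a loose bystander, not to be touched: rounded body 115 x 46 x 40 mm high with a stub nose 22 mm longer at its +x end, dark window and small buttons on top, 130 g; origin at the middle of its underside, x along its length
- thermometer_b: a pale lilac hand-held infrared thermometer lying on the cream plate, a loose bystander, not to be touched: rounded body 115 x 46 x 40 mm high with a stub nose 22 mm longer at its +x end, dark window and small buttons on top, 130 g; origin at the middle of its underside, x along its length
- plug: black well plug standing on the cream plate, a loose bystander, not to be touched: round, foot diameter 72, flange diameter 88, knob diameter 32, 58 mm high, 160 g; origin at the centre of its underside, z up
There are look-alikes about, which are no part of the job. There is more than one size of the insert; the one meant has the size given above.

How it is judged (in metres and radians):
On the way, in this order (a step that is already met when the one before it is completed fails the run):
1. touched down on the collar beside the gland, pressing it in a little (horizontal distance between the grasp point and collar_q0 below 0.014 m and value of joint collar above 0.0006 m), for 0.1 s.
2. traced a quarter of the round, collar still pressed (horizontal distance between the grasp point and collar_q1 below 0.014 m and value of joint collar above 0.0006 m), for 0.1 s.
3. traced half of the round (horizontal distance between the grasp point and collar_q2 below 0.014 m and value of joint collar above 0.0006 m), for 0.1 s.
4. traced three quarters of the round (horizontal distance between the grasp point and collar_q3 below 0.014 m and value of joint collar above 0.0006 m), for 0.1 s.
5. traced all the way back to the gland (all of step 1), for 0.1 s.
At the end, for the whole second after the job is handed in: after the round was traced in order, the collar has sprung back up (within 0.5 mm of rest) and both thermometers and the plug stand upright, still, within 8 mm of where they started (value of joint collar between -0.001 and 0.0005 m and distance of each of thermometer_a, thermometer_b, plug from where it was at the start of the episode below 0.008 m and angle between each of thermometer_a, thermometer_b, plug's own z axis and vertical below 0.1 rad and linear speed of each of thermometer_a, thermometer_b, plug below 0.02 m/s); the robot touches nothing.
It fails at once if the collar was pressed down to its stop (more than 7.5 mm) (value of joint collar above 0.0075 m).
It fails at once if the collar was pulled up (more than 3 mm) (value of joint collar below -0.003 m).
It fails at once if the fingertips came off the collar in mid-course: tips over the well or collar, less than 12 mm above the collar's top and more than 25 mm from the gland's place on it, without pressing the collar (value of joint collar below 0.0003 m and z of the grasp point in the frame of collar_centre below 0.031 m and horizontal distance between the grasp point and collar_centre below 0.06 m and horizontal distance between the grasp point and collar_q0 above 0.025 m).
It fails at once if the fingertips strayed off the collar's top while pressing it (tool axis under 35 mm or over 59 mm from the collar's centre) (value of joint collar above 0.0006 m and (horizontal distance between the grasp point and collar_centre below 0.035 m or horizontal distance between the grasp point and collar_centre above 0.059 m)).
It fails at once if a thermometer or the plug was moved, lifted or tipped (more than 8 mm or 0.1 rad) (distance of any of thermometer_a, thermometer_b, plug from where it was at the start of the episode above 0.008 m or angle between any of thermometer_a, thermometer_b, plug's own z axis and vertical above 0.1 rad).
It also fails if it takes over 64 s, if anything falls off the work surface, if the arm or the gripper's body presses on something with over 40 N, if the wrist force passes 120 N, or if a joint passes its speed limit or range.

## Robot

A 6-joint arm with a two-finger parallel gripper is mounted at the origin on the work surface. World frame = base frame: x ahead of the robot, y to its left, z up, the work surface at z = 0. Lengths are in m, angles in degrees, forces in N, time in s.
With the tool pointing down it reaches from about 0.35 to 0.875 m from the base axis. Payload 4.2 kg.
Tool frame: the origin (TCP) lies between the finger pads; the fingertips stand 19 mm ahead of it and the grasp point (between the pads) is the TCP; z points along the fingers, y is the line along which they close (so a half turn about z gives the same grasp; the last joint's range is limited). The gripper opens to 87 mm and grips with 3 to 60 N. Pads are 19 mm wide; open, the fingers measure 117 mm over their backs; the gripper's body (75 mm by 190 mm) begins 51 mm behind the grasp point.
Start: joints at [87.124, 22.042, 0.453, 0, -68.411, -14.817], TCP at [0.19, 0.595, 0.242] pointing down, gripper open.
Joint ranges: [-179.83, 179.83], [-69.29, 118.12], [-61.27, 80.66], [-181.25, 117.63], [-171.15, -9.14], [-177.46, 177.46]. Speed limits (degrees/s): [159.86, 159.86, 180, 180, 180, 180].

## Interface

Orientations are given as a 3x3 rotation matrix whose columns are the frame's x, y, z axes.
In Python, from station import r gives the robot as it stands.
- The arm moves only by the tool drive_tool, never from a script. Its argument "steps" is one flat list of numbers, 7 for each row, row after row: the turn, a rotation vector about the tool's x, y, z in rad, then the shift along the tool's x, y, z in m, then the opening, from 0 (shut) to 1 (fully open). A call has 1 to 10 rows; each row shifts and turns the commanded pose from where the row before left it, along the tool's axes as they then stand; what a row does not reach is not made up. A row lasts 1/12 s, in which the tool goes at most 41.7 mm and 7.16 degrees, less where a joint would pass 70% of its speed; a pose out of reach is approached as far as the arm can. A call is refused whole if a number of a shift passes 0.0417 or a number of a turn 0.125, either way. A call with a gripper value outside its range is refused whole. The fingers move at their own pace and stop on an object; the grip force is fixed at half the most. Time passes only in rows, so rows that do not move let the fingers close. It gives the time, the measured TCP pose, the force, the opening and the grip force at its end, in the units of the state.
- r.sense(): the state, without advancing time (a new reading comes with each control period).
- r.capture(name): name is "side" or "top"; returns the picture (420x560x3 uint8, blue, green, red); there is no depth.
- r.camera_params(name): a dict with "camera_matrix" (3x3 intrinsics, pixels), "extrinsics" (4x4, takes a point from world to camera coordinates). Camera axes: x right, y down, z forward; pixel columns grow to the right and rows downward; lengths in m; the calibration is good to about 2 mm. A picture is of the moment at which its call begins. camera_params takes no time and is no camera call.
- r.finish_job(): hands the job in; it is judged then, once.
The state is a dict: "time_s": time; "joints": joint angles; "joint_velocities": joint speeds; "effort": joint torques, N m; "tcp_pos": TCP position; "ee_rot": TCP orientation; "wrist_force": force on the tool from outside, world axes, zero at the start; "moment": the same for the moment, N m; "gripper_width": opening from 0.0 (shut) to 1.0 (fully open); "gripper_force": force on a finger pad.
Only numpy, scipy, OpenCV 4.12 (cv2) and the standard library are available. Lean on these libraries where they do the work, as an engineer would, in place of code of your own. Each camera call takes 0.05 s, during which the arm holds its last target. There are 200 camera calls.

## Working session

There is one attempt and no reset: what is moved stays moved. The work goes in short steps, Python scripts to look and compute and a tool call to move; the robot and the scene stay as the last step left them, time stands still between calls to the robot, and variables do not carry over. Pictures are saved under pics/ and viewed, at most 10 in all, crops included, and the job is handed in when it is done.

Besides the shell and the picture viewer there is one more tool, called after ">>>" as name(argument=value, ...), one argument or row to a line, values as JSON. drive_tool: Moves the arm, as the interface text tells. Its arguments: {"type":"object","properties":{"steps":{"type":"array"}},"required":["steps"]}

```bash
mkdir -p pics; python3 - <<'E'
from station import r
import cv2
for n in("top","side"):
    cv2.imwrite(f"pics/{n}0.png",r.capture(n)); p=r.camera_params(n); print(n,p["camera_matrix"],p["extrinsics"])
s=r.sense(); print(s)
E
```

```text
top [[382.7533711    0.         278.63765052]
 [  0.         382.7533711  214.49062542]
 [  0.           0.           1.        ]] [[ 0.00991656 -0.99990856 -0.00919368  0.2017765 ]
 [-0.9812943  -0.0079634  -0.19234885  0.53920821]
 [ 0.19225805  0.01092914 -0.98128355  0.95363895]
 [ 0.          0.          0.          1.        ]]
side [[448.69707504   0.         283.5081809 ]
 [  0.         448.69707504 204.92454974]
 [  0.           0.           1.        ]] [[-9.89844880e-01 -1.42147047e-01  1.15333662e-03  5.68994581e-01]
 [-9.95907182e-02  6.87667649e-01 -7.19162634e-01 -5.10823046e-02]
 [ 1.01433733e-01 -7.11974312e-01 -6.94840828e-01  1.31949069e+00]
 [ 0.00000000e+00  0.00000000e+00  0.00000000e+00  1.00000000e+00]]
{'time_s': 0.1, 'joints': array([ 8.71232742e+01,  2.20868309e+01,  3.87213207e-01, -2.57779628e-02,
       -6.84132750e+01, -1.48180251e+01]), 'joint_velocities': array([ 0.035051  ,  0.03415686,  0.16434749,  0.11902587, -0.0346479 ,
       -0.00968727]), 'effort': array([-1.35351106e-04, -3.91692674e+01,  1.87933677e+01,  4.23188701e+00,
        1.34414635e-02, -7.67052597e-05]), 'tcp_pos': array([0.18977779, 0.59495028, 0.24056007]), 'ee_rot': array([[ 9.52638908e-01, -3.04103345e-01, -5.16711773e-04],
       [-3.04103768e-01, -9.52636924e-01, -1.94683406e-03],
       [ 9.98000369e-05,  2.01176387e-03, -9.99997971e-01]]), 'wrist_force': array([-0.240248  , -0.02777851,  0.65789786]), 'moment': array([0.01563643, 0.05146704, 0.00239516]), 'gripper_force': 0.0, 'gripper_width': 0.9993622524472531}
```

View pics/top0.png

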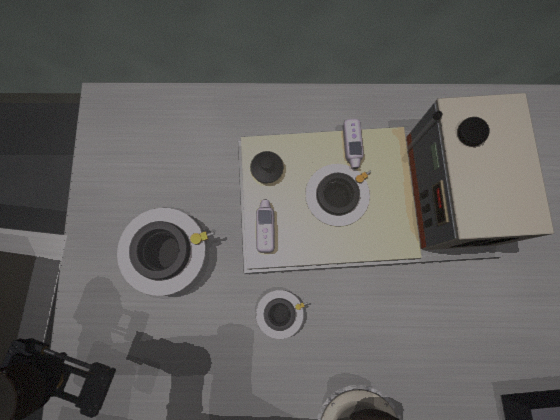

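View pics/side0.png

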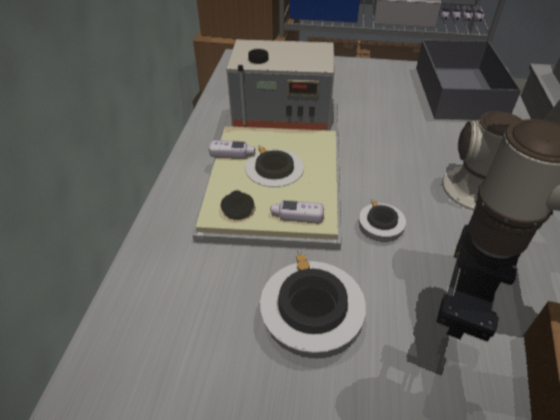

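The top view shows the 172 mm disc on the cream plate at about (338,195), with its gland at (363,176). The look-alikes are at (161,250) and (280,314). In the side view the target is at (275,165). The thermometers and the plug lie near it on the plate.

```bash
cat > h.py <<'E'
import numpy as np,cv2
from station import r
def proj(n,P):
    p=r.camera_params(n);K=p["camera_matrix"];T=p["extrinsics"]
    q=(T[:3,:3]@np.atleast_2d(P).T+T[:3,3:]);q=K@q;return (q[:2]/q[2]).T
def rect(n,im,z,c,half=.125,s=2400):
    # world rect image: col = -y, row = -x ; s px/m
    w=int(2*half*s);W=np.array([[c[0]+half,c[1]+half,z],[c[0]+half,c[1]-half,z],[c[0]-half,c[1]-half,z],[c[0]-half,c[1]+half,z]])
    H=cv2.getPerspectiveTransform(proj(n,W).astype(np.float32),np.float32([[0,0],[w,0],[w,w],[0,w]]))
    return cv2.warpPerspective(im,H,(w,w),flags=cv2.INTER_CUBIC)
def inv(n,uv,z):
    p=r.camera_params(n);K=p["camera_matrix"];T=p["extrinsics"]
    d=T[:3,:3].T@np.linalg.solve(K,[uv[0],uv[1],1]);o=-T[:3,:3].T@T[:3,3]
    return o+d*(z-o[2])/d[2]
E
python3 - <<'E'
from h import *
c=inv("top",(338,195),.06);print(c,inv("side",(275,165),.06))
for n,g in(("top",(363,176)),("side",(263,150))): print("gland",inv(n,g,.063))
for n,px in(("top",[(240,137),(406,128),(421,259),(243,269)]),):
    print([inv(n,p,.05).round(3) for p in px])
o=[]
for n in("top","side"):
    im=cv2.imread(f"pics/{n}0.png"); o.append(np.hstack([rect(n,im,z,c,.11,1700) for z in(.054,.074)]))
v=np.vstack(o);print(v.shape)
for i in range(0,4):
    x=187+374*(i%2);y=187+374*(i//2)
    cv2.circle(v,(x,y),int((.086 if i%2==0 else .055)*1700),(0,0,255),1)
    if i%2: cv2.circle(v,(x,y),int(.039*1700),(0,255,0),1)
cv2.imwrite("pics/rect.png",cv2.resize(v,(600,600)))
E
```

```text
[0.58965825 0.05063744 0.06      ] [0.59193083 0.05468894 0.06      ]
gland [ 0.64127849 -0.01614534  0.063     ]
gland [ 0.6380197  -0.00691168  0.063     ]
[array([0.754, 0.315, 0.05 ]), array([ 0.783, -0.142,  0.05 ]), array([ 0.424, -0.161,  0.05 ]), array([0.395, 0.297, 0.05 ])]
(748, 748, 3)
```

View pics/rect.png

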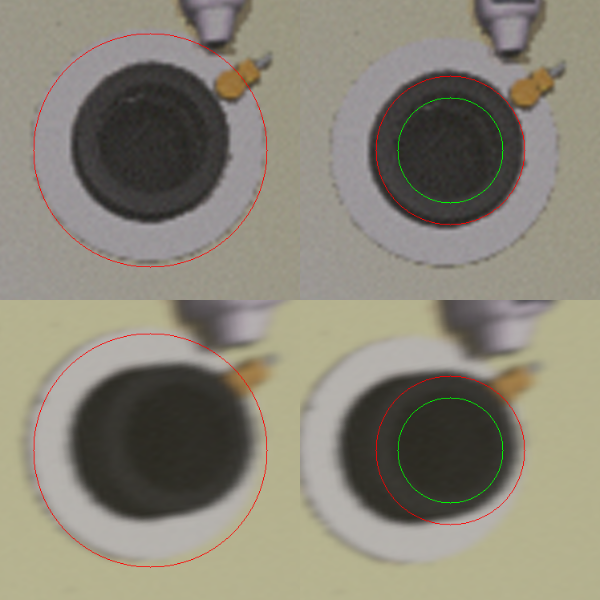

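The rectified crops confirm the size: the disc is about 172 mm and the collar about 110 mm. The guess is a few mm off, and the gland is up and to the right. Next I'll fit circles.

```bash
python3 - <<'E'
from h import *
from scipy.optimize import least_squares
c=np.array([.5897,.0506]);s=3000;hf=.12
def toW(p): return np.array([c[0]+hf-p[:,1]/s,c[1]+hf-p[:,0]/s]).T
def edge(img,c0,R,sgn):
    # strongest radial edge near R, subpixel-free fine sampling
    pts=[]
    g=cv2.GaussianBlur(cv2.cvtColor(img,cv2.COLOR_BGR2GRAY).astype(np.float32),(0,0),4)
    for a in np.arange(0,2*np.pi,.03):
        rr=np.arange(R-.014,R+.014,.0003);x=c0[0]+rr*np.cos(a);y=c0[1]+rr*np.sin(a)
        u=((c[1]+hf-y)*s).astype(np.float32);v=((c[0]+hf-x)*s).astype(np.float32)
        l=cv2.remap(g,u[None],v[None],1)[0];d=np.gradient(l)*sgn;i=d.argmax();pts.append((x[i],y[i]))
    return np.array(pts)
def fit(p,fixR=None):
    f=lambda q:np.hypot(p[:,0]-q[0],p[:,1]-q[1])-q[2]
    return least_squares(f,[*c,.07],loss="soft_l1",f_scale=.001).x
for n in("top","side"):
    im=cv2.imread(f"pics/{n}0.png")
    for z,R,sg in((.054,.086,-1),(.074,.055,1)):
        w=rect(n,im,z,c,hf,s);c0=c.copy()
        for k in range(4): q=fit(edge(w,c0,R,sg));c0=q[:2]
        print(n,z,q.round(4))
    w=rect(n,im,.062,c,hf,s);h=cv2.cvtColor(w,cv2.COLOR_BGR2HSV)
    m=cv2.inRange(h,(8,110,60),(28,255,255));m=cv2.morphologyEx(m,cv2.MORPH_OPEN,np.ones((9,9)))
    P=toW(np.argwhere(m)[:,::-1]);print("gland centroid",P.mean(0),len(P)/s**2*1e6,"mm2")
E
```

```text
top 0.054 [0.5939 0.0519 0.0838]
top 0.074 [0.5902 0.0535 0.0573]
gland centroid [ 0.63852553 -0.01136957] 519.6666666666666 mm2
side 0.054 [0.5956 0.0504 0.0856]
side 0.074 [0.5923 0.0676 0.0619]
gland centroid [ 0.64098739 -0.00893713] 384.5555555555556 mm2
```

>>> drive_tool(
  steps=[0,0,-0.103,0,0,0,0,0,0,-0.103,0,0,0,0,0,0,-0.103,0,0,0,0,0,0,0,0.006,0.008,0,0,0,0,0,0.014,0.019,0,0,0,0,0,0.02,0.027,0,0,0,0,0,0.02,0.027,0,0,0,0,0,0.02,0.027,0,0,0,0,0,0.02,0.027,0,0,0,0,0,0.02,0.027,0,0],
)

```text
time_s: 0.93
tcp_pos: [0.3106, 0.4311, 0.2413]
ee_rot: [[1.0, -0.003, -0.0], [-0.003, -1.0, -0.001], [-0.0, 0.001, -1.0]]
wrist_force: [0.6, 0.2, 0.3]
gripper_width: 0.325
gripper_force: 0.0
```

>>> drive_tool(
  steps=[0,0,0,0.02,0.027,0,0,0,0,0,0.02,0.027,0,0,0,0,0,0.02,0.027,0,0,0,0,0,0.02,0.027,0,0,0,0,0,0.02,0.027,0,0,0,0,0,0.02,0.027,0,0,0,0,0,0.02,0.027,0,0,0,0,0,0.014,0.019,0,0,0,0,0,0.006,0.008,0,0,0,0,0,0,0,0,0],
)

```text
time_s: 1.77
tcp_pos: [0.4706, 0.2153, 0.2412]
ee_rot: [[1.0, -0.005, -0.001], [-0.005, -1.0, -0.001], [-0.001, 0.001, -1.0]]
wrist_force: [-0.1, 0.9, -0.2]
gripper_width: -0.0
gripper_force: 0.0
```

>>> drive_tool(
  steps=[0,0,0,0.01,0.013,0,0,0,0,0,0.02,0.027,0,0,0,0,0,0.024,0.032,0,0,0,0,0,0.024,0.032,0.01,0,0,0,0,0.024,0.032,0.01,0,0,0,0,0.024,0.032,0.015,0,0,0,0,0.016,0.021,0.015,0,0,0,0,0.009,0.011,0.015,0,0,0,0,0,0,0.01,0,0,0,0,0,0,0,0],
)

```text
time_s: 2.6
tcp_pos: [0.6186, 0.0183, 0.1636]
ee_rot: [[1.0, -0.002, -0.006], [-0.002, -1.0, -0.001], [-0.006, 0.001, -1.0]]
wrist_force: [-0.7, -0.5, -0.3]
gripper_width: 0.002
gripper_force: 0.0
```

```bash
python3 - <<'E'
from h import *
o=[]
s=r.sense();t=s["tcp_pos"];print(t,s["wrist_force"]);R=s["ee_rot"]
tip=t+R[:,2]*.019
cc=np.array([.5935,.0515,.074])
for n in("top","side"):
    im=r.capture(n);u=proj(n,cc)[0].astype(int)
    k=5;x0,y0=u[0]-40,u[1]-55;im=cv2.resize(im[y0:y0+110,x0:x0+80],None,fx=k,fy=k,interpolation=cv2.INTER_CUBIC)
    f=lambda P:((proj(n,P)-[x0,y0]+.5)*k).astype(int)
    a=np.radians(np.arange(0,360,3));
    for rad,col in((.055,(0,0,255)),(.039,(0,255,0))):
        cv2.polylines(im,[f(cc+rad*np.c_[np.cos(a),np.sin(a),0*a])],True,col,1)
    cv2.polylines(im,[f(cc-[0,0,.02]+.086*np.c_[np.cos(a),np.sin(a),0*a])],True,(255,0,0),1)
    for i in range(4):
        b=np.radians(-53-90*i);p=f(cc+.047*np.array([np.cos(b),np.sin(b),0]))[0];cv2.putText(im,str(i),tuple(map(int,p)),0,.4,(0,255,255),1)
    b=np.radians(-53);cv2.circle(im,tuple(map(int,f(cc+[.072*np.cos(b),.072*np.sin(b),-.011])[0])),4,(255,0,255),1)
    cv2.circle(im,tuple(map(int,f(tip)[0])),4,(255,255,0),1)
    o.append(im)
cv2.imwrite("pics/c1.png",np.hstack(o))
E
```

```text
[0.61861138 0.01829667 0.16363909] [-0.72792477 -0.51824693 -0.34807361]
```

View pics/c1.png

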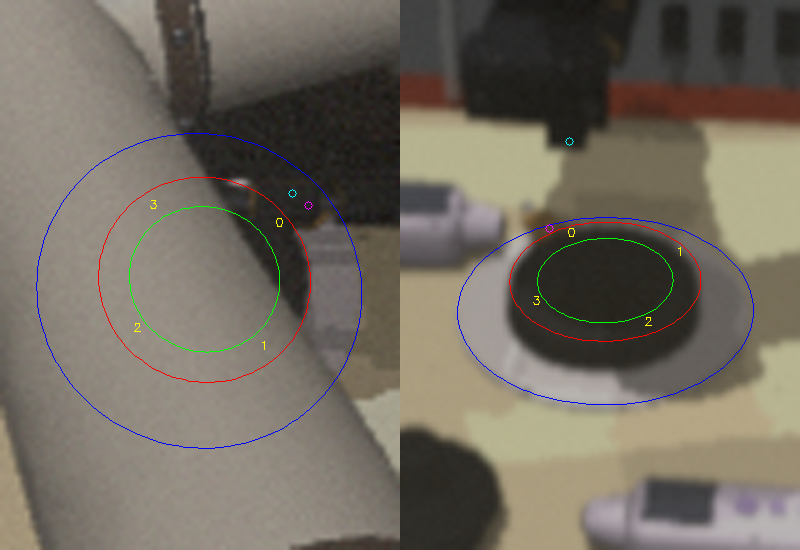

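The side overlay fits: the red circle sits on the collar's rim and the blue on the disc. The gland mark at (549,229) sits on the brass, and the fingertips at (568,148) are where the model puts them. I'm descending now.

>>> drive_tool(
  steps=[0,0,0,0,0,0,0,0,0,0,0,0,0,0,0,0,0,0.003,0.004,0.01,0,0,0,0,0,0,0.015,0,0,0,0,0,0,0.015,0,0,0,0,0,0,0.01,0,0,0,0,0,0,0.005,0,0,0,0,0,0,0,0,0,0,0,0,0,0,0],
)

```text
time_s: 3.45
tcp_pos: [0.6238, 0.0143, 0.1121]
ee_rot: [[1.0, 0.001, 0.0], [0.001, -1.0, -0.0], [0.0, 0.0, -1.0]]
wrist_force: [1.2, 0.1, -0.5]
gripper_width: 0.005
gripper_force: 0.0
```

>>> drive_tool(
  steps=[0,0,0,-0.001,0,0.006,0,0,0,0,0,0,0.006,0,0,0,0,0,0,0.003,0,0,0,0,0,0,0.001,0,0,0,0,0,0,0,0,0,0,0,0,0,0,0],
)

```text
time_s: 3.95
tcp_pos: [0.6226, 0.0143, 0.096]
ee_rot: [[1.0, 0.0, 0.0], [0.0, -1.0, -0.0], [0.0, 0.0, -1.0]]
wrist_force: [0.3, 0.0, -1.0]
gripper_width: 0.006
gripper_force: 0.0
```

>>> drive_tool(
  steps=[0,0,0,0,0,0.001,0,0,0,0,0,0,0.001,0,0,0,0,0,0,0.001,0,0,0,0,0,0,0.001,0,0,0,0,0,0,0,0,0,0,0,0,0,0,0],
)

```text
time_s: 4.45
tcp_pos: [0.6226, 0.0143, 0.0922]
ee_rot: [[1.0, 0.0, 0.0], [0.0, -1.0, 0.0], [0.0, -0.0, -1.0]]
wrist_force: [0.1, 0.3, 0.8]
gripper_width: 0.003
gripper_force: 0.8
```

>>> drive_tool(
  steps=[0,0,0,0,0,0.001,0,0,0,0,0,0,0.001,0,0,0,0,0,0,0.001,0,0,0,0,0,0,0,0,0,0,0,0,0,0,0,0,0,0,0,0,0,0],
)

```text
time_s: 4.95
tcp_pos: [0.6226, 0.0143, 0.0894]
ee_rot: [[1.0, 0.0, 0.001], [0.0, -1.0, -0.0], [0.001, 0.0, -1.0]]
wrist_force: [-1.0, 0.7, 5.3]
gripper_width: 0.007
gripper_force: 2.5
```

```bash
python3 - <<'E'
import numpy as np
from station import r
s=r.sense();print(s["tcp_pos"],s["wrist_force"])
c=np.array([.5935,.0515]);a=np.radians(-53-np.arange(0,391,10));p=c+.047*np.c_[np.cos(a),np.sin(a)]
d=np.diff(p,axis=0)
for i,x in enumerate(d): print(10*(i+1),p[i+1].round(4),(x*[1,-1]).round(4))
E
```

```text
[0.62260321 0.01431175 0.08942692] [-0.99292807  0.69284893  5.25431725]
10 [0.6148 0.0096] [-0.0069  0.0043]
20 [0.6072 0.0066] [-0.0076  0.0031]
30 [0.5992 0.0049] [-0.008   0.0017]
40 [0.591  0.0046] [-0.0082  0.0003]
50 [0.5829 0.0057] [-0.0081 -0.0011]
60 [0.5751 0.0082] [-0.0078 -0.0025]
70 [0.5679 0.0121] [-0.0072 -0.0038]
80 [0.5614 0.0171] [-0.0065 -0.005 ]
90 [0.556  0.0232] [-0.0055 -0.0061]
100 [0.5516 0.0302] [-0.0043 -0.0069]
110 [0.5486 0.0378] [-0.0031 -0.0076]
120 [0.5469 0.0458] [-0.0017 -0.008 ]
130 [0.5466 0.054 ] [-0.0003 -0.0082]
140 [0.5477 0.0621] [ 0.0011 -0.0081]
150 [0.5502 0.0699] [ 0.0025 -0.0078]
160 [0.5541 0.0771] [ 0.0038 -0.0072]
170 [0.5591 0.0836] [ 0.005  -0.0065]
180 [0.5652 0.089 ] [ 0.0061 -0.0055]
190 [0.5722 0.0934] [ 0.0069 -0.0043]
200 [0.5798 0.0964] [ 0.0076 -0.0031]
210 [0.5878 0.0981] [ 0.008  -0.0017]
220 [0.596  0.0984] [ 0.0082 -0.0003]
230 [0.6041 0.0973] [0.0081 0.0011]
240 [0.6119 0.0948] [0.0078 0.0025]
250 [0.6191 0.0909] [0.0072 0.0038]
260 [0.6256 0.0859] [0.0065 0.005 ]
270 [0.631  0.0798] [0.0055 0.0061]
280 [0.6354 0.0728] [0.0043 0.0069]
290 [0.6384 0.0652] [0.0031 0.0076]
300 [0.6401 0.0572] [0.0017 0.008 ]
310 [0.6404 0.049 ] [0.0003 0.0082]
320 [0.6393 0.0409] [-0.0011  0.0081]
330 [0.6368 0.0331] [-0.0025  0.0078]
340 [0.6329 0.0259] [-0.0038  0.0072]
350 [0.6279 0.0194] [-0.005   0.0065]
360 [0.6218 0.014 ] [-0.0061  0.0055]
370 [0.6148 0.0096] [-0.0069  0.0043]
380 [0.6072 0.0066] [-0.0076  0.0031]
390 [0.5992 0.0049] [-0.008   0.0017]
```

>>> drive_tool(
  steps=[0,0,0,-0.0036,0.0022,0,0,0,0,0,-0.0036,0.0022,0,0,0,0,0,-0.0038,0.0016,0,0,0,0,0,-0.0038,0.0016,0,0,0,0,0,-0.004,0.0009,0,0,0,0,0,-0.004,0.0009,0,0,0,0,0,-0.0041,0.0002,0,0,0,0,0,-0.0041,0.0002,0,0,0,0,0,0,0,0,0,0,0,0,0,0,0,0],
)

```text
time_s: 5.78
tcp_pos: [0.5908, 0.0042, 0.0891]
ee_rot: [[1.0, 0.0, -0.0], [0.0, -1.0, -0.0], [-0.0, 0.0, -1.0]]
wrist_force: [2.7, 0.4, 5.8]
gripper_width: 0.011
gripper_force: 2.7
```

>>> drive_tool(
  steps=[0,0,0,-0.004,-0.0006,0,0,0,0,0,-0.004,-0.0006,0,0,0,0,0,-0.0039,-0.0013,0,0,0,0,0,-0.0039,-0.0013,0,0,0,0,0,-0.0036,-0.0019,0,0,0,0,0,-0.0036,-0.0019,0,0,0,0,0,-0.0032,-0.0025,0,0,0,0,0,-0.0032,-0.0025,0,0,0,0,0,-0.0028,-0.0031,0,0,0,0,0,-0.0028,-0.0031,0,0],
)

```text
time_s: 6.62
tcp_pos: [0.5555, 0.0221, 0.089]
ee_rot: [[1.0, 0.0, -0.002], [0.0, -1.0, -0.002], [-0.002, 0.002, -1.0]]
wrist_force: [2.6, -3.2, 5.5]
gripper_width: 0.004
gripper_force: 2.8
```

>>> drive_tool(
  steps=[0,0,0,-0.0022,-0.0035,0,0,0,0,0,-0.0022,-0.0035,0,0,0,0,0,-0.0015,-0.0038,0,0,0,0,0,-0.0015,-0.0038,0,0,0,0,0,-0.0008,-0.004,0,0,0,0,0,-0.0008,-0.004,0,0,0,0,0,-0.0002,-0.0041,0,0,0,0,0,-0.0002,-0.0041,0,0,0,0,0,0,0,0,0,0,0,0,0,0,0,0],
)

```text
time_s: 7.45
tcp_pos: [0.5441, 0.0525, 0.0882]
ee_rot: [[1.0, -0.0, -0.007], [-0.0, -1.0, -0.003], [-0.007, 0.003, -1.0]]
wrist_force: [-1.1, -1.6, 5.4]
gripper_width: 0.002
gripper_force: 3.2
```

>>> drive_tool(
  steps=[0,0,0,0.0008,-0.0042,-0.0002,0,0,0,0,0.0008,-0.0042,-0.0002,0,0,0,0,0.0015,-0.004,-0.0002,0,0,0,0,0.0015,-0.004,-0.0002,0,0,0,0,0.0021,-0.0037,0,0,0,0,0,0.0021,-0.0037,0,0,0,0,0,0.0027,-0.0033,0,0,0,0,0,0.0027,-0.0033,0,0,0,0,0,0.0033,-0.0028,0,0,0,0,0,0.0033,-0.0028,0,0],
)

```text
time_s: 8.28
tcp_pos: [0.5626, 0.0872, 0.0881]
ee_rot: [[1.0, -0.001, -0.013], [-0.001, -1.0, -0.005], [-0.013, 0.005, -1.0]]
wrist_force: [-3.8, -3.2, 6.2]
gripper_width: 0.006
gripper_force: 3.4
```

>>> drive_tool(
  steps=[0,0.002,0,0.0037,-0.0024,-0.0003,0,0.001,0.002,0,0.0037,-0.0024,-0.0003,0,0.001,0.002,0,0.0041,-0.0018,-0.0003,0,0.001,0.002,0,0.0041,-0.0018,-0.0002,0,0,0,0,0.0043,-0.001,0,0,0,0,0,0.0043,-0.001,0,0,0,0,0,0.0043,-0.0003,0,0,0,0,0,0.0043,-0.0003,0,0,0,0,0,0,0,0,0,0,0,0,0,0,0,0],
)

```text
time_s: 9.12
tcp_pos: [0.5963, 0.0991, 0.0892]
ee_rot: [[1.0, -0.001, -0.003], [-0.001, -1.0, -0.001], [-0.003, 0.001, -1.0]]
wrist_force: [-2.4, -1.0, 4.9]
gripper_width: 0.008
gripper_force: 2.6
```

>>> drive_tool(
  steps=[0,0.001,0,0.004,0.0006,0,0,0,0.001,0,0.004,0.0006,0,0,0,0,0,0.0039,0.0013,0,0,0,0,0,0.0039,0.0013,0,0,0,0,0,0.0036,0.002,0,0,0,0,0,0.0036,0.002,0,0,0,0,0,0.0032,0.0026,0,0,0,0,0,0.0032,0.0026,0,0,0,0,0,0.0027,0.0031,0,0,0,0,0,0.0027,0.0031,0,0],
)

```text
time_s: 9.95
tcp_pos: [0.6331, 0.0813, 0.0902]
ee_rot: [[1.0, -0.0, 0.004], [-0.0, -1.0, 0.002], [0.004, -0.002, -1.0]]
wrist_force: [-2.8, 1.9, 4.0]
gripper_width: 0.004
gripper_force: 2.0
```

>>> drive_tool(
  steps=[0,-0.001,0,0.0019,0.0036,0.0002,0,0,-0.001,0,0.0019,0.0036,0.0002,0,0,-0.001,0,0.0012,0.004,0.0002,0,0,0,0,0.0012,0.004,0.0002,0,0,0,0,0.0005,0.0042,0,0,0,0,0,0.0005,0.0042,0,0,0,0,0,0,0.0042,0,0,0,0,0,0,0.0042,0,0,0,0,0,0,0,0,0,0,0,0,0,0,0,0],
)

```text
time_s: 10.78
tcp_pos: [0.6429, 0.0489, 0.0907]
ee_rot: [[1.0, 0.0, 0.008], [0.0, -1.0, 0.002], [0.008, -0.002, -1.0]]
wrist_force: [1.2, -0.8, 3.3]
gripper_width: 0.006
gripper_force: 1.7
```

>>> drive_tool(
  steps=[0,-0.002,0,-0.0009,0.004,0.0003,0,0,-0.002,0,-0.0009,0.004,0.0003,0,0,-0.002,0,-0.0015,0.0039,0.0003,0,0,-0.001,0,-0.0015,0.0039,0.0003,0,0,0,0,-0.0021,0.0036,0,0,0,0,0,-0.0021,0.0036,0,0,0,0,0,-0.0028,0.0032,0,0,0,0,0,-0.0028,0.0032,0,0,0,0,0,-0.0033,0.0027,0,0,0,0,0,-0.0033,0.0027,0,0],
)

```text
time_s: 11.62
tcp_pos: [0.6216, 0.0148, 0.0895]
ee_rot: [[1.0, 0.0, 0.001], [0.0, -1.0, 0.003], [0.001, -0.003, -1.0]]
wrist_force: [4.2, 2.4, 4.6]
gripper_width: 0.007
gripper_force: 2.5
```

>>> drive_tool(
  steps=[0,0,0,0,0,0,0,0,0,0,0,0,0,0,0,0,0,0,0,0,0,0,0,0,0,0,0,0],
)

```text
time_s: 11.95
tcp_pos: [0.6209, 0.0144, 0.0892]
ee_rot: [[1.0, 0.0, -0.001], [0.0, -1.0, 0.002], [-0.001, -0.002, -1.0]]
wrist_force: [2.4, 0.3, 4.9]
gripper_width: 0.007
gripper_force: 2.7
```

>>> drive_tool(
  steps=[0,0,0,0,0,-0.001,0,0,0,0,0,0,-0.001,0,0,0,0,0,0,-0.002,0,0,0,0,0,0,-0.004,0,0,0,0,0,0,-0.008,0,0,0,0,0,0,-0.015,0,0,0,0,0,0,-0.02,0,0,0,0,0,0,-0.015,0,0,0,0,0,0,-0.005,0,0,0,0,0,0,0,0],
)

```text
time_s: 12.78
tcp_pos: [0.6214, 0.0149, 0.1614]
ee_rot: [[1.0, 0.0, 0.001], [0.0, -1.0, 0.004], [0.001, -0.004, -1.0]]
wrist_force: [-0.6, 0.4, -0.0]
gripper_width: 0.004
gripper_force: 0.0
```

>>> drive_tool(
  steps=[0,0,0,0,0,0,0,0,0,0,0,0,0,0,0,0,0,0,0,0,0,0,0,0,0,0,0,0,0,0,0,0,0,0,0],
)

```text
time_s: 13.2
tcp_pos: [0.6211, 0.0148, 0.1594]
ee_rot: [[1.0, 0.0, -0.002], [0.0, -1.0, 0.003], [-0.002, -0.003, -1.0]]
wrist_force: [-0.4, 0.3, 0.5]
gripper_width: 0.001
gripper_force: 0.0
```

```bash
python3 - <<'E'
from station import r
import cv2
cv2.imwrite("pics/end.png",cv2.resize(r.capture("side")[110:260,180:360],None,fx=3,fy=3))
E
```

```text
(no output)
```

View pics/end.png

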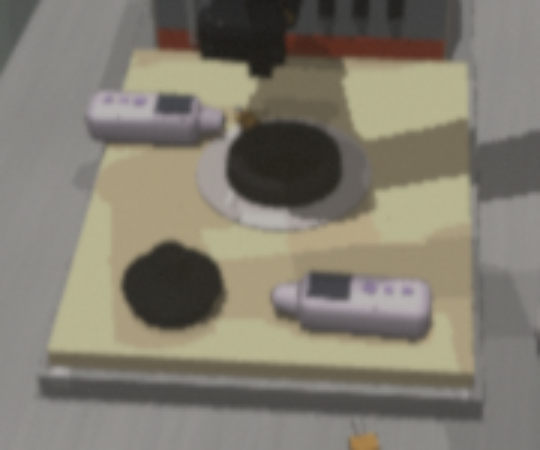

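The picture shows the gripper clear at crop pixel (260,70) and the collar up at (285,165). The thermometers at (155,118) and (350,303) and the plug at (172,285) stand undisturbed.

```bash
python3 -c "
from station import r
print(r.finish_job())"
```

```text
the job is handed in; nothing more can be done
None
```

The collar was traced clockwise all the way round, pressed about 2–5 mm by the pose and force readings, then released at the gland with the thermometers and plug untouched; the job is handed in, but no verdict was returned.

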